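Switch on the conveyor under its guard flap

ROBOT

A 6-joint arm with a two-finger parallel gripper is mounted at the origin on the work surface. World frame = base frame: x ahead of the robot, y to its left, z up, the work surface at z = 0. Lengths are in mm, angles in rad, forces in N, time in s.
With the tool pointing down it reaches from about 275 to 1000 mm from the base axis. Payload 8.4 kg.
Tool frame: the origin (TCP) lies between the finger pads; the fingertips stand 22 mm ahead of it and the grasp point (between the pads) lies 3 mm ahead of it; z points along the fingers, y is the line along which they close (so a half turn about z gives the same grasp; the last joint's range is limited). The gripper opens to 85 mm and grips with 20 to 120 N. Pads are 22 mm wide; open, the fingers measure 114 mm over their backs; the gripper's body (76 mm by 85 mm) begins 54 mm behind the grasp point. The pads swing forward as they close: fully open they stand 13 mm farther back than shut.
Start: joints at [-1.264, 0.353, 1.633, -0, 1.155, -0.002], TCP at [189.946, -595.44, 253.281] pointing down, gripper open.
Joint ranges: [-2.63, 2.63], [-0.92, 2.1], [0.06, 2.66], [-1.3, 4.44], [0, 2.69], [-3.02, 3.02]. Speed limits (rad/s): [2.22, 2.22, 2.79, 3.14, 3.14, 3.14].

INTERFACE

Orientations are given as [roll, pitch, yaw] about the fixed x, y, z axes, in that order (R = Rz(yaw) Ry(pitch) Rx(roll)).
In Python, from rig import r, grab_frame gives the robot as it stands.
- The arm moves only by the shell command python3 -m inch 'ROWS' [FORCE]. ROWS is JSON, a list of rows, each a list of 7 numbers: the turn, a rotation vector about the tool's x, y, z as a fraction of full scale, then the shift along the tool's x, y, z as a fraction of full scale, then the closure, from 0 (fully open) to 1 (shut). In form: [[rx, ry, rz, dx, dy, dz, fingers], ...]. A call has 1 to 8 rows; each row shifts and turns the commanded pose from where the row before left it, along the tool's axes as they then stand; what a row does not reach is not made up. Full scale, the value 1, is 2.5 cm for a shift and pi rad for a turn. A row lasts 1/12 s, in which the tool goes at most 41.7 mm and 7.16 degrees, less where a joint would pass 70% of its speed; a pose out of reach is approached as far as the arm can. A call with a number of a shift or a turn outside -1 to 1 is refused whole. A call with a gripper value outside its range is refused whole. The fingers move at their own pace and stop on an object; FORCE is the grip in N (left out, the last holds). Time passes only in rows, so rows that do not move let the fingers close. It gives the time, the measured TCP pose, the force, the opening and the grip force at its end, in the units of the state.
- r.sense(): the state, without advancing time (a new reading comes with each control period).
- grab_frame(name): name is "scene" or "top" or "wrist"; returns a dict with "pixels" (420x560x3 uint8, red, green, blue), "z_map" (420x560 float32, mm along the optical axis (not along the pixel's ray), 0 where there is no reading), "vertical_fov" (degrees; the focal length in pixels is half the picture's height over the tangent of half this angle, whatever the lens; pixels are square), "cx", "cy" (the principal point, pixels), "cam_to_world" (4x4, takes a point from camera to world coordinates). Camera axes: x right, y down, z forward; pixel columns grow to the right and rows downward; lengths in mm; the calibration is good to about 2 mm. The wrist camera is an equidistant fisheye: a pixel r from the principal point sees the ray r / f radians off the axis. A picture is of the moment at which its call begins.
- r.sign_off(): hands the job in; it is judged then, once.
The state is a dict: "clock": time; "qpos": joint angles; "qvel": joint speeds; "joint_efforts": joint torques, N m; "eef_pos": TCP position; "tcp_rot": TCP orientation; "contact_force": force on the tool from outside, world axes, zero at the start; "wrist_torque": the same for the moment, N m; "opening": opening from 0.0 (shut) to 1.0 (fully open); "grasp_force": force on a finger pad.
Only numpy, scipy, OpenCV 4.12 (cv2) and the standard library are available. Lean on these libraries where they do the work, as an engineer would, in place of code of your own. Each camera call takes 0.05 s, during which the arm holds its last target. There are 200 camera calls.

TASK

Switch on the small conveyor: on the switch box with the broad guard flap, swing the sprung flap up until it stays open, push the toggle beneath it all the way over towards the flap's hinge, then tip the flap back so that it drops shut. Leave the toggle of the other box, the one with the narrow flap, as it is.

Things in the scene. Friction and masses are not known exactly. Their poses are not given: they have to be found in the camera images.
- belt_box: Fixed switch box, grey, 150 x 130 x 70 mm high, broad flap (100 mm wide, aluminium frame, clear pane) over its top. Origin: centre of underside, on the table; z up, x from the flap's tongue (robot's right) to its hinge (left), y along the hinge. In this frame (mm): side cheeks, 4 thick, at y +/-55, x -35 to 60, up to z 104; hinge posts at x 60, y +/-56, up to z 132.
- belt_guard (a joint): Angle of the broad flap: 0 shut, 1.83 open stop (leaning back past upright). In the box's frame (mm): hinge x 60, z 128; shut, the 5 thick flap is level at z 128 to x -55, and a black lift tongue, 20 wide in y, 12 thick, runs on to x -95 (grip its sides at x -80, lift in an arc of 140 about the hinge). Spring: snaps shut below 1.2, open above 1.35; about 1 N at the tongue.
- belt_toggle (a joint): Angle of the steel toggle under the broad flap: 0 to 0.1 off, leaning to the tongue; 0.9 on, at its stop, leaning to the hinge. In the box's frame (mm): y 0, pivot x -15, z 77, 41 long, 11 thick; tip at x -33, z 114 when off, x 3, z 114 when on. Needs 1 to 2 N at the tip and stays where it is left.
- sander_toggle (a joint): Angle of the toggle in the other switch box, which is the same grey box with a narrow flap (50 mm wide): 0 to 0.1 off, 0.9 on. To be left alone. The two boxes stand left and right on the table, either way round.

How it is judged (in metres and radians):
On the way, in this order (a step that is already met when the one before it is completed fails the run):
1. the broad flap is swung up (60 degrees or more) (value of joint belt_guard above 1.05 rad), for 0.1 s.
2. the toggle under it is pushed over to on (value of joint belt_toggle above 0.72 rad), for 0.1 s.
At the end, for the whole second after the job is handed in: The toggle under the broad flap is on (past 0.72 of its 0.9 rad), the broad flap is shut again (within 0.1 rad), and the toggle of the other box is still off (below 0.25 rad) (value of joint belt_toggle above 0.72 rad and value of joint belt_guard below 0.1 rad and value of joint sander_toggle below 0.25 rad); the robot touches nothing.
It fails at once if the toggle of the box with the narrow flap is moved (value of joint sander_toggle above 0.25 rad).
It also fails if it takes over 58 s, if anything falls off the work surface, if the arm or the gripper's body presses on something with over 40 N, if the wrist force passes 120 N, or if a joint passes its speed limit or range.

## Working session

There is one attempt and no reset: what is moved stays moved. The work goes in short steps, Python scripts to look and compute and a shell command to move; the robot and the scene stay as the last step left them, time stands still between calls to the robot, and variables do not carry over. Pictures are saved under pics/ and viewed, at most 10 in all, crops included, and the job is handed in when it is done.

```bash
ls; mkdir -p pics; cat > h.py <<'E'
import numpy as np, cv2, pickle
from rig import r, grab_frame
def pts(f):
    h,w=f['z_map'].shape; fl=h/2/np.tan(np.radians(f['vertical_fov'])/2)
    v,u=np.mgrid[:h,:w]; z=f['z_map']
    P=np.stack([(u-f['cx'])/fl*z,(v-f['cy'])/fl*z,z,np.ones_like(z)],-1)@np.array(f['cam_to_world']).T
    P=P[...,:3]; P[z==0]=np.nan
    return P
E
python3 - <<'E'
from h import *
for n in("top","scene"):
    f=grab_frame(n); pickle.dump(f,open(n+'.pkl','wb')); cv2.imwrite(f'pics/{n}.png',f['pixels'][...,::-1])
    print(np.round(f['cam_to_world'],2).tolist(),f['vertical_fov'])
print(r.sense())
E
```

```text
pics
[[-0.01, -0.99, 0.11, 478.65], [-1.0, 0.01, 0.01, 6.98], [-0.01, -0.11, -0.99, 758.96], [0.0, 0.0, 0.0, 1.0]] 53.05314012277656
[[0.6, 0.68, -0.43, 914.14], [0.8, -0.5, 0.33, -222.51], [0.01, -0.54, -0.84, 791.04], [0.0, 0.0, 0.0, 1.0]] 47.72681365976013
{'clock': 0.1, 'qpos': array([-1.26438007e+00,  3.53613415e-01,  1.63404586e+00, -5.38370154e-05,
        1.15524911e+00, -2.39380916e-03]), 'qvel': array([ 0.00131219, -0.00166376, -0.00031869, -0.00012585, -0.00033607,
        0.00012726]), 'joint_efforts': array([-3.46183188e-04, -6.06356406e+01, -3.42819142e+01, -4.26581369e-05,
        3.80037149e-03,  8.53014001e-06]), 'eef_pos': array([ 189.81844258, -595.04835422,  252.6211405 ]), 'tcp_rot': array([-3.14027681e+00,  4.60768604e-05,  3.08831867e-01]), 'contact_force': array([ 0.11956546, -0.33422272,  0.06636021]), 'wrist_torque': array([-0.03961149, -0.00922242,  0.0341574 ]), 'grasp_force': 0.0, 'opening': 0.9993935438052587}
```

View pics/top.png

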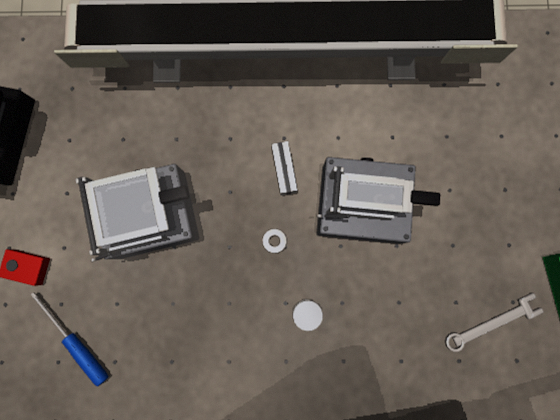

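View pics/scene.png

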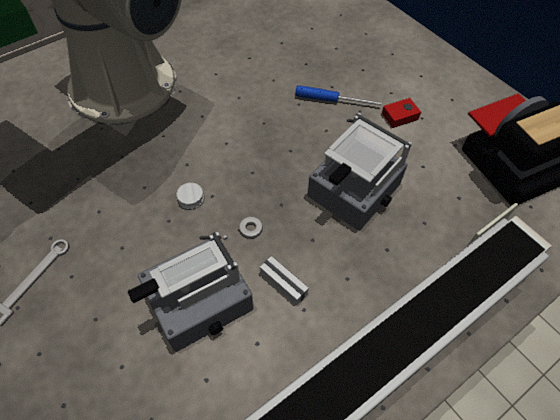

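The broad flap's box is the left one (top view, flap around (125,208), black tongue at (173,192)); the narrow one is at (367,200). Next I fit its pose from depth.

```bash
python3 - <<'E'
from h import *
f=pickle.load(open('top.pkl','rb')); g=pickle.load(open('scene.pkl','rb'))
P=pts(f); Q=pts(g)
for u,v in[(172,192),(160,193),(184,193),(125,180),(153,205),(91,215),(188,220),(180,170)]: print((u,v),np.round(P[v,u]))
for u,v in[(340,173),(355,130),(375,150),(398,160)]: print('s',(u,v),np.round(Q[v,u]))
for nm,X in(('top',P),('scene',Q)):
  X=X.reshape(-1,3); c=P[192,172]
  n=(np.hypot(X[:,0]-c[0],X[:,1]-c[1])<230)&(X[:,1]>120)
  for lo,hi in((63,77),(120,145)):
    s=X[n&(X[:,2]>lo)&(X[:,2]<hi)]
    print(nm,lo,len(s),np.median(s[:,2]),cv2.minAreaRect(s[:,:2].astype(np.float32)))
  col=(f if nm=='top' else g)['pixels'].reshape(-1,3).max(1)
  s=X[n&(X[:,2]>118)&(X[:,2]<145)&(col<50)]; print('tongue',len(s),s.mean(0),cv2.minAreaRect(s[:,:2].astype(np.float32)))
E
```

```text
(172, 192) [579. 169. 133.]
(160, 193) [577. 187. 132.]
(184, 193) [577. 150. 134.]
(125, 180) [599. 243. 127.]
(153, 205) [559. 198. 131.]
(91, 215) [545. 292. 129.]
(188, 220) [542. 158.  67.]
(180, 170) [632. 180.  39.]
s (340, 173) [578. 166. 135.]
s (355, 130) [515. 259. 128.]
s (375, 150) [573. 255. 129.]
s (398, 160) [603. 292. 103.]
top 63 1986 69.29659886498519 ((559.7542724609375, 238.54803466796875), (130.18666076660156, 149.2763671875), 13.323330879211426)
top 120 5950 129.21599924614412 ((646.68603515625, 227.18917846679688), (174.0447998046875, 332.7983093261719), 85.80322265625)
tongue 461 [617.34409874 191.54825717 129.93800612] ((645.952880859375, 222.53372192382812), (164.65158081054688, 331.60699462890625), 85.80322265625)
scene 63 2045 69.97565780022637 ((560.162109375, 240.3064727783203), (129.01158142089844, 152.96136474609375), 12.96091365814209)
scene 120 3283 129.8659214024102 ((647.8026733398438, 228.47833251953125), (174.00982666015625, 329.8043212890625), 85.98446655273438)
tongue 336 [569.48443013 195.77997095 132.10660926] ((561.565673828125, 222.70394897460938), (125.62312316894531, 155.387939453125), 13.93160629272461)
```

```bash
cat >> h.py <<'E'
from scipy.spatial.transform import Rotation as Ro
O=np.array([560,239.5,0]); B=Ro.from_euler('z',103.2,degrees=True)
def where():
    s=r.sense(); R=Ro.from_euler('xyz',s['tcp_rot']); p=B.inv().apply(s['eef_pos']-O)
    z=B.inv().apply(R.apply([0,0,1])); y=B.inv().apply(R.apply([0,1,0]))
    print('t',round(s['clock'],2),'box tcp',p.round(1),'tip',(p+22*z).round(1),'z',z.round(3),'y',y.round(3),'F',B.inv().apply(s['contact_force']).round(1),'q',s['qpos'].round(2),'op',round(s['opening'],2))
E
python3 -m inch '[[0,0,0,0.99,-0.89,0,1],[0,0,0,0.99,-0.89,0,1],[0,0,0,0.99,-0.89,0,1],[0,0,0,0.99,-0.89,0,1],[0,0,0,0.99,-0.89,0,1],[0,0,0,0.99,-0.89,0,1],[0,0,0,0.99,-0.89,0,1],[0,0,0,0.99,-0.89,0,1]]' 30; python3 -c "from h import *; where()"
```

```text
clock: 0.77
eef_pos: [324.8, -364.1, 253.0]
tcp_rot: [-3.141, 0.0, 0.309]
contact_force: [0.6, -0.3, 0.8]
opening: -0.001
grasp_force: 0.0
t 0.77 box tcp [-533.9  366.8  253. ] tip [-533.9  366.8  231. ] z [ 0.  0. -1.] y [-0.997 -0.078 -0.   ] F [-0.4 -0.5  0.8] q [-0.85  0.14  1.92  0.    1.08  0.42] op -0.0
```

```bash
python3 -m inch '[[0,0,0,0.99,-0.89,0,1],[0,0,0,0.99,-0.89,0,1],[0,0,0,0.99,-0.89,0,1],[0,0,0,0.99,-0.89,0,1],[0,0,0,0.99,-0.89,0,1],[0,0,0,0.99,-0.89,0,1],[0,0,0,0.99,-0.89,0,1],[0,0,0,0.99,-0.89,0,1]]' >/dev/null;
python3 -m inch '[[0,0,0,0.99,-0.89,0,1],[0,0,0,0.99,-0.89,0,1],[0,0,0,0.99,-0.89,0,1],[0,0,0,0.99,-0.89,0,1],[0,0,0,0.99,-0.89,0,1],[0,0,0,0.99,-0.89,0,1],[0,0,0,0.99,-0.89,0,1],[0,0,0,0.99,-0.89,0,1]]' >/dev/null;
python3 -m inch '[[0,0,-0.039,0,0,0,1],[0,0,-0.039,0,0,0,1],[0,0,-0.039,0,0,0,1],[0,0,-0.039,0,0,0,1],[0,0,-0.039,0,0,0,1],[0,0,-0.039,0,0,0,1],[0,0,-0.039,0,0,0,1],[0,0,-0.039,0,0,0,1]]' >/dev/null
python3 -m inch '[[0,0,-0.039,0,0,0,1],[0,0,-0.039,0,0,0,1],[0,0,-0.039,0,0,0,1],[0,0,-0.039,0,0,0,1],[0,0,-0.007,0,0,0,1]]' >/dev/null;  python3 -c "from h import *; where()"
```

```text
t 3.18 box tcp [-149.5    0.9  252.9] tip [-149.5    0.9  230.9] z [ 0.     0.001 -1.   ] y [ 0.006 -1.    -0.001] F [ 0.1 -0.1 -0.2] q [ 0.15  0.32  1.69 -0.    1.14 -0.08] op -0.0
```

```bash
python3 -m inch '[[0,0.039,0,0,0,0,1],[0,0.039,0,0,0,0,1],[0,0.039,0,0,0,0,1],[0,0.039,0,0,0,0,1],[0,0.039,0,0,0,0,1],[0,0.039,0,0,0,0,1],[0,0.016,0,0,0,0,1]]' >/dev/null;  python3 -c "from h import *; where()"
python3 -m inch '[[0,0,0,-0.866,0,0.866,1],[0,0,0,-0.866,0,0.866,1],[0,0,0,-0.866,0,0.866,1],[0,0,0,-0.866,0,0.866,1],[0,0,0,-0.866,0,0.866,1],[0,0,0,0,0,0,1],[0,0,0,0,0,0,1]]' >/dev/null;  python3 - <<'E'
from h import *
where(); f=grab_frame('scene'); cv2.imwrite('pics/a.png',cv2.resize(f['pixels'][60:300,200:520,::-1],(800,600)))
E
```

```text
t 3.77 box tcp [-151.     0.9  252.1] tip [-135.3    0.9  236.6] z [ 0.712 -0.001 -0.702] y [-0.005 -1.    -0.004] F [-0.1  1.  -1.2] q [-0.2   0.5   1.64  0.71  1.44 -0.68] op 0.0
t 4.35 box tcp [-149.     1.4   99.3] tip [-133.4    1.5   83.7] z [ 0.708  0.002 -0.706] y [-0.002 -1.    -0.005] F [ 0.1 -0.5 -0.1] q [-0.2   0.7   1.7   0.75  1.25 -0.86] op -0.0
```

View pics/a.png

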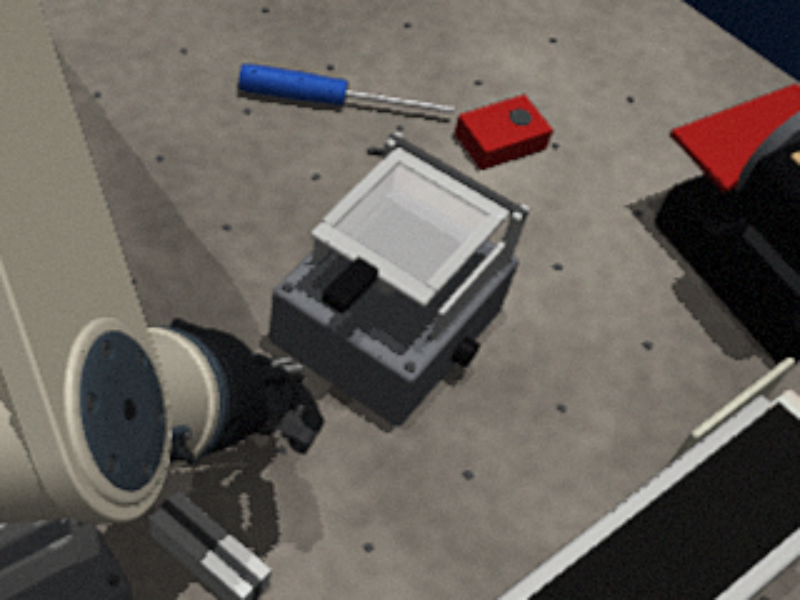

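The picture shows the closed fingers at (305,425), just to the right of the box and below and in front of the tongue at (350,285). The lean is as intended, so I hook under the tongue and lift.

```bash
python3 -m inch '[[0,0,0,0.68,0,0.68,1],[0,0,0,0.68,0,0.68,1],[0,0,0,0,0,0,1],[0,0,0,0,0,0,1]]' >/dev/null;  python3 -c "from h import *; where()"
python3 -m inch '[[0,0,0,0.584,0,-0.244,1],[0,0,0,0.584,0,-0.244,1],[0,0,0,0.584,0,-0.244,1],[0,0,0,0.584,0,-0.244,1],[0,0,0,0.584,0,-0.244,1],[0,0,0,0.584,0,-0.244,1],[0,0,0,0.584,0,-0.244,1],[0,0,0,0.584,0,-0.244,1]]' >/dev/null;  python3 - <<'E'
from h import *
where(); f=grab_frame('scene'); cv2.imwrite('pics/b.png',cv2.resize(f['pixels'][60:300,200:520,::-1],(800,600)))
E
```

```text
t 4.73 box tcp [-100.8   -0.3  102.6] tip [-85.2  -0.3  87. ] z [ 0.707 -0.001 -0.708] y [ 0.001 -1.     0.002] F [-0.6 -0.3 -0.5] q [-0.13  0.67  1.74  0.79  1.2  -0.84] op 0.0
t 5.4 box tcp [-52.9   0.6 219.5] tip [-37.3   0.5 203.9] z [ 0.707 -0.001 -0.707] y [-0.    -1.     0.001] F [-0.4  0.3 -1.6] q [-0.06  0.49  1.74  0.78  1.29 -0.66] op 0.0
```

View pics/b.png

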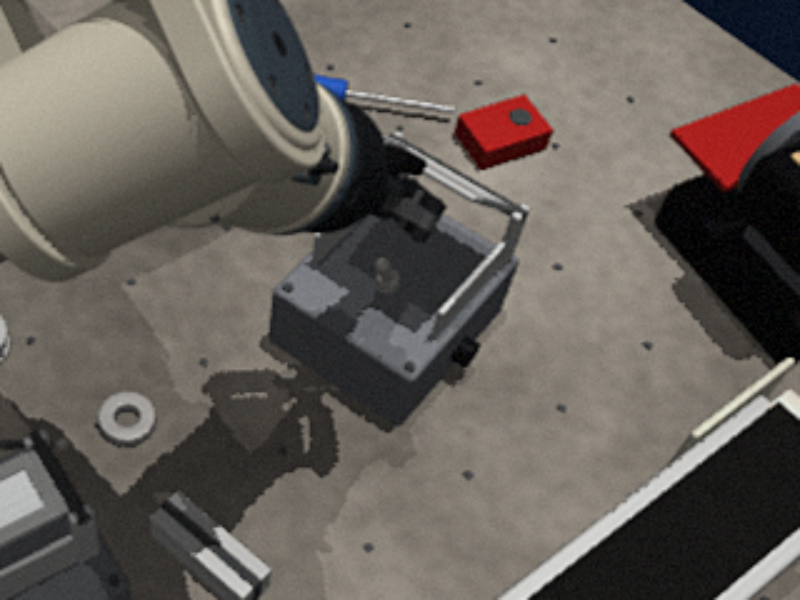

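The flap is riding up on the fingers (tip at (425,215)), frame seen edge-on at (450,175), and the toggle is visible at (385,275). Next I push past 1.35.

```bash
python3 -m inch '[[0,0,0,0.555,0,0.147,1],[0,0,0,0.555,0,0.147,1],[0,0,0,0.555,0,0.147,1],[0,0,0,0.555,0,0.147,1],[0,0,0,0.555,0,0.147,1],[0,0,0,0.34,0,0.255,1],[0,0,0,0.34,0,0.255,1],[0,0,0,0,0,0,1]]' >/dev/null;  python3 -c "from h import *; where()"; python3 -m inch '[[0,0,0,0,0,0,1],[0,0,0,0,0,0,1],[0,0,0,0,0,0,1],[0,0,0,0,0,0,1],[0,0,0,0,0,0,1],[0,0,0,0,0,0,1]]' >/dev/null; python3 - <<'E'
from h import *
where(); f=grab_frame('scene'); cv2.imwrite('pics/c.png',cv2.resize(f['pixels'][60:300,200:520,::-1],(800,600)))
for n in('scene','top'):
  X=pts(grab_frame(n)).reshape(-1,3); X=(X-O)@B.as_matrix()
  s=X[(X[:,2]>140)&(X[:,2]<290)&(abs(X[:,1])<52)&(X[:,0]>45)&(X[:,0]<140)]
  print(n,len(s)); 
  for z in range(140,290,20):
    t=s[(s[:,2]>z)&(s[:,2]<=z+20)]
    if len(t): print(z,len(t),np.percentile(t[:,0],[5,50,95]).round(),t[:,1].min().round(),t[:,1].max().round())
E
```

```text
t 6.12 box tcp [ 31.9   1.  256.6] tip [ 47.5   1.  241. ] z [ 0.707  0.001 -0.707] y [ 0.002 -1.    -0.   ] F [-0.4 -0.1 -1. ] q [ 0.08  0.42  1.75  0.83  1.25 -0.54] op 0.0
t 6.62 box tcp [ 29.4   0.5 256.2] tip [ 44.9   0.5 240.7] z [ 0.707 -0.    -0.707] y [-0.001 -1.    -0.   ] F [-0.2  0.4  0. ] q [ 0.08  0.42  1.75  0.83  1.25 -0.54] op 0.0
scene 2236
140 563 [62. 66. 70.] -50.0 51.0
160 506 [68. 72. 75.] -50.0 51.0
180 327 [73. 76. 80.] -50.0 29.0
200 149 [78. 82. 86.] -50.0 -25.0
220 363 [85. 87. 91.] -49.0 20.0
240 150 [85. 89. 94.] -30.0 20.0
260 178 [ 91.  94. 102.] -10.0 10.0
top 2203
160 20 [69. 72. 73.] -50.0 -37.0
180 217 [72. 76. 79.] -49.0 -0.0
200 567 [78. 81. 84.] -49.0 26.0
220 896 [83. 85. 90.] -49.0 51.0
240 258 [84. 87. 92.] -25.0 45.0
260 245 [89. 92. 97.] -9.0 11.0
```

View pics/c.png

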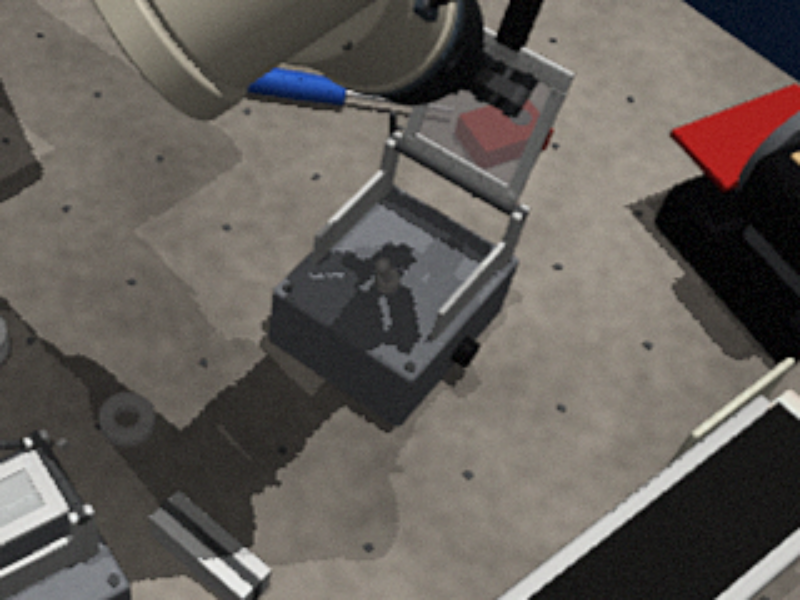

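Flap fully open: measured ~1.81 rad, tongue upright at (520,20), toggle at (385,275). Now the toggle.

```bash
python3 -m inch '[[0,0,0,-0.833,0,-0.097,1],[0,0,0,-0.833,0,-0.097,1],[0,0,0,-0.833,0,-0.097,1],[0,0,0,-0.833,0,-0.097,1],[0,0,0,-0.833,0,-0.097,1],[0,0,0,-0.833,0,-0.097,1],[0,0,0,-0.833,0,-0.097,1]]' >/dev/null;  python3 -m inch '[[0,0,0,-0.433,0,0.623,1],[0,0,0,-0.433,0,0.623,1],[0,0,0,-0.433,0,0.623,1],[0,0,0,0,0,0,1],[0,0,0,0,0,0,1]]' >/dev/null; python3 -c "from h import *; where()"; python3 -m inch '[[0,0,0,0.3,0,0.3,1],[0,0,0,0.3,0,0.3,1],[0,0,0,0.3,0,0.3,1],[0,0,0,0.3,0,0.3,1],[0,0,0,0,0,0,1],[0,0,0,0,0,0,1]]'; python3 -c "from h import *; where()"
```

```text
t 7.77 box tcp [-75.    1.1 108.8] tip [-59.4   1.1  93.3] z [ 0.708  0.001 -0.707] y [ 0.    -1.    -0.002] F [-0.3 -0.6  0.4] q [-0.09  0.66  1.76  0.81  1.18 -0.82] op -0.0
clock: 8.27
eef_pos: [566.5, 208.5, 109.7]
tcp_rot: [3.141, -0.785, 1.803]
contact_force: [0.6, -0.1, -0.7]
opening: 0.003
grasp_force: 0.0
t 8.27 box tcp [-31.7   0.8 109.7] tip [-16.1   0.8  94.2] z [ 0.707  0.001 -0.707] y [ 0.002 -1.     0.   ] F [-0.2 -0.6 -0.7] q [-0.02  0.64  1.79  0.85  1.14 -0.8 ] op 0.0
```

```bash
for i in 1; do python3 -m inch '[[0,0,0,0.085,0,0.085,1],[0,0,0,0,0,0,1],[0,0,0,0,0,0,1]]'>/dev/null; python3 -c "from h import *; where()"; python3 -m inch '[[0,0,0,0.085,0,0.085,1],[0,0,0,0,0,0,1],[0,0,0,0,0,0,1]]'>/dev/null; python3 -c "from h import *; where()"; done
```

```text
t 8.52 box tcp [-29.9   0.6 109.2] tip [-14.3   0.6  93.7] z [ 0.707 -0.    -0.707] y [-0. -1. -0.] F [-0.1  0.4 -0. ] q [-0.02  0.64  1.79  0.86  1.13 -0.8 ] op -0.01
t 8.77 box tcp [-28.1   0.4 109. ] tip [-12.6   0.4  93.4] z [ 0.706 -0.001 -0.709] y [-0.001 -1.     0.001] F [-9.1  2.2  1.9] q [-0.02  0.64  1.79  0.86  1.13 -0.8 ] op -0.0
```

Firm 9 N at the stop. I back off, rise, and check.

```bash
python3 -m inch '[[0,0,0,-0.5,0,-0.5,1],[0,0,0,-0.5,0,-0.5,1],[0,0,0,0,0,-0.9,1],[0,0,0,0,0,-0.9,1],[0,0,0,0,0,-0.9,1],[0,0,0,0,0,-0.9,1],[0,0,0,0,0,-0.9,1],[0,0,0,0,0,-0.9,1]]' >/dev/null; python3 -m inch '[[0,0,0,0.9,0,-0.9,1],[0,0,0,0.9,0,-0.9,1],[0,0,0,0.9,0,-0.9,1],[0,0,0,0,0,0,1]]' >/dev/null; python3 - <<'E'
from h import *
where(); f=grab_frame('scene'); cv2.imwrite('pics/d.png',cv2.resize(f['pixels'][60:300,200:520,::-1],(800,600)))
for n in('scene','top'):
  X=pts(grab_frame(n)).reshape(-1,3); X=(X-O)@B.as_matrix()
  s=X[(X[:,2]>88)&(X[:,2]<125)&(abs(X[:,1])<30)&(abs(X[:,0])<45)]
  print(n,len(s),s[s[:,2]>105].mean(0) if len(s) else '')
E
```

```text
t 9.77 box tcp [-158.4   -1.4  306.4] tip [-142.8   -1.5  290.9] z [ 0.706 -0.006 -0.708] y [-0.001 -1.     0.008] F [-0.7 -1.8  0.1] q [-0.21  0.45  1.59  0.7   1.52 -0.63] op 0.0
scene 82 [ -0.89364712  -0.26495449 111.04380394]
top 97 [ -1.81412444   1.05318151 110.49913182]
```

View pics/d.png

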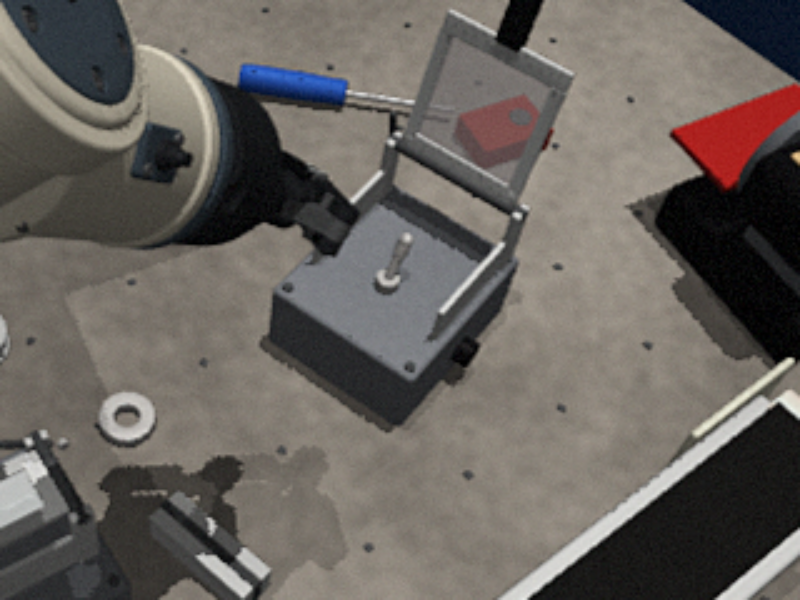

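Toggle is on: it leans to the hinge, knob at (405,240) (measured x≈-1, z 111). Now upright the tool, go over the flap and behind it.

```bash
python3 -m inch '[[0,-0.039,0,0,0,0,1],[0,-0.039,0,0,0,0,1],[0,-0.039,0,0,0,0,1],[0,-0.039,0,0,0,0,1],[0,-0.039,0,0,0,0,1],[0,-0.039,0,0,0,0,1],[0,-0.016,0,0,0,0,1],[0,0,0,0,0,-1,1]]' >/dev/null; python3 -m inch '[[0,0,0,0,0,-0.4,1],[0,0,0,1,0,0,1],[0,0,0,1,0,0,1],[0,0,0,1,0,0,1],[0,0,0,0,0,0,1]]' >/dev/null; python3 -c "from h import *; where()"
```

```text
t 11.0 box tcp [-79.6   0.9 334.1] tip [-79.6   0.9 312.1] z [ 0.002  0.001 -1.   ] y [ 0.001 -1.    -0.001] F [0.2 0.4 0.3] q [0.27 0.25 1.6  0.   1.3  0.04] op 0.0
```

```bash
python3 -m inch '[[0,0,0,1,0,0,1],[0,0,0,1,0,0,1],[0,0,0,1,0,0,1],[0,0,0,1,0,0,1],[0,0,0,1,0,0,1],[0,0,0,1,0,0,1],[0,0,0,1,0,0,1],[0,0,0,1,0,0,1]]' >/dev/null; python3 -m inch '[[0,0,0,0.8,0,0,1],[0,0,0,0,0,0,1],[0,0,0,0,0,0.96,1],[0,0,0,0,0,0.96,1],[0,0,0,0,0,0.96,1],[0,0,0,0,0,0,1],[0,0,0,0,0,0,1]]' >/dev/null; python3 -c "from h import *; where()"
```

```text
t 12.25 box tcp [136.    1.1 261.7] tip [135.9   1.1 239.7] z [-0.001  0.003 -1.   ] y [-0.001 -1.    -0.003] F [-0.4 -0.6  1. ] q [ 0.61  0.38  1.58 -0.    1.19  0.38] op -0.0
```

```bash
python3 -m inch '[[0,0,0,-0.6,0,0,1],[0,0,0,-0.6,0,0,1],[0,0,0,-0.6,0,0,1],[0,0,0,-0.6,0,0,1],[0,0,0,-0.6,0,0,1],[0,0,0,-0.6,0,0,1],[0,0,0,-0.6,0,0,1],[0,0,0,-0.6,0,0,1]]' >/dev/null; python3 -c "from h import *; where()"; python3 -m inch '[[0,0,0,-0.4,0,0,1],[0,0,0,-0.4,0,0,1],[0,0,0,0,0,0,1],[0,0,0,0,0,-1,1],[0,0,0,0,0,-1,1],[0,0,0,0,0,-1,1],[0,0,0,0,0,-1,1],[0,0,0,0,0,0,1]]' >/dev/null; python3 -m inch '[[0,0,0,1,0,0,1],[0,0,0,1,0,0,1],[0,0,0,1,0,0,1],[0,0,0,1,0,0,1],[0,0,0,1,0,0,1],[0,0,0,1,0,0,1],[0,0,0,0,0,0,1],[0,0,0,0,0,0,1]]' >/dev/null;python3 - <<'E'
from h import *
where(); f=grab_frame('scene'); cv2.imwrite('pics/e.png',cv2.resize(f['pixels'][60:300,200:520,::-1],(800,600)))
for n in('scene','top'):
  X=pts(grab_frame(n)).reshape(-1,3); X=(X-O)@B.as_matrix()
  for lo,hi in((-92,-60),(-50,-42)):
    s=X[(X[:,2]>115)&(X[:,2]<200)&(abs(X[:,1])<10)&(X[:,0]>lo)&(X[:,0]<hi)]
    print(n,lo,len(s),np.median(s,0) if len(s) else '')
E
```

```text
t 12.92 box tcp [ 15.4   0.7 263.4] tip [ 15.4   0.7 241.4] z [-0. -0. -1.] y [-0.001 -1.     0.   ] F [-0.2 -0.3  0.3] q [ 0.43  0.32  1.65 -0.    1.17  0.2 ] op 0.0
t 14.25 box tcp [148.8   0.9 362.5] tip [148.8   1.  340.5] z [-0.     0.001 -1.   ] y [ 0.002 -1.    -0.001] F [-0.   0.2  0.1] q [0.63 0.32 1.44 0.   1.38 0.4 ] op -0.0
scene -92 188 [-77.27508243  -1.79327601 133.83413434]
scene -50 34 [-44.9797499    0.39344262 130.60321352]
top -92 268 [-76.04615463   0.72000395 133.3429611 ]
top -50 68 [-4.60916452e+01 -1.24008926e-01  1.30398565e+02]
```

View pics/e.png

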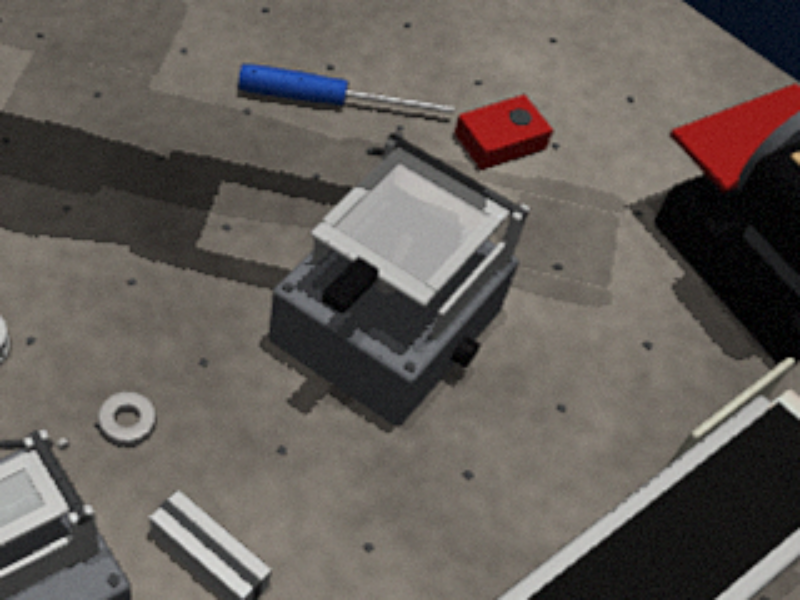

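The flap is shut and level: tongue at (350,285), top at z 133–134 as before. The robot is clear, so I hand in.

```bash
python3 -c "from rig import r; print(r.sign_off())"
```

```text
the job is handed in; nothing more can be done
None
```

I handed the job in at about 14 s: the broad flap was opened, its toggle pushed to on, and the flap dropped shut again; the narrow-flap box was not touched (the sign-off returned no verdict).

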